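Take the games pile apart and put each thing in its place

TASK

The domino box, card box, dice tin and a stray chess knight have been left out on the games shelf, partly piled on one another. Take the pile apart and put each thing down in its own place: the knight upright in the empty well of the chess tray, the round tin in the round dish, the long domino box in the long tray and the shorter card box in the shorter, wider tray, all right way up, flat on the bottom and let go. Topple nothing, and leave the bead jar, the hourglass and the bell where they stand.

Things in the scene. Friction and masses are not known exactly. Their poses are not given: they have to be found in the camera images.
- domino_box: Long closed wooden box with a sliding lid: 160 (its x) x 54 (its y) x 38 mm high, 0.3 to 0.6 kg. Origin: centre of the underside; z up. Lies flat, its length roughly along world y. Either it or the card box carries the dice tin at the start; the other lies alone on the other side. Grip across the 54 mm, fingertips 8 mm or more above its underside to stay above the tray's rim.
- card_box: Closed wooden playing-card box with a brass clasp: 94 (its x) x 62 (its y) x 38 mm high, 0.2 to 0.35 kg. Origin: centre of the underside; z up. Lies flat like the domino box; may be the bottom of the pile. Grip across the 62 mm, fingertips 8 mm or more above its underside to stay above the tray's rim.
- dice_tin: Round closed steel tin: 60 mm diameter, 32 mm high, 0.12 kg. Origin: centre of the underside; z up. At the start it stands on the domino box or the card box, and the knight stands on it. Grip across the diameter, fingertips 6 mm or more above its underside to stay above the dish's rim.
- knight: Beech chess knight, 60 mm high, 30 g: round foot 35 mm across; from 14 mm up, neck and head 22 mm thick with flat sides facing its y, muzzle along its x. Origin: centre of the underside; z up. At the start it stands on the dice tin (underside 70 mm above the shelf), turned any way. Grip the flat sides 30 to 45 mm above its underside.
- domino_tray: Place of the domino box, fixed: low plywood tray, inside 180 (its x) x 74 (its y) mm, walls 5 mm thick; cork floor 5 mm, rim 11 mm above the shelf. Origin: centre, at shelf height. The box's length goes along its x, either way round.
- card_tray: Place of the card box, fixed: low plywood tray, inside 114 (its x) x 82 (its y) mm, walls 5 mm thick; cork floor 5 mm, rim 11 mm above the shelf. Origin: centre, at shelf height. The box's length goes along its x, either way round.
- tin_dish: Place of the dice tin, fixed: round plywood dish, inside 78 mm across at the bottom, 92 mm outside; floor 3 mm, rim 7 mm above the shelf. Origin: centre, at shelf height.
- chess_tray: Place of the knight, fixed: wooden tray 176 (its x) x 64 x 12 mm, three round wells in a row along its x, 58 mm apart, 52 mm wide, 6 mm deep. Rook (top 55 mm above shelf) and bishop (71 mm) fixed in the outer wells; the middle one is empty. Origin: centre of the empty well, at shelf height (well floor 6 mm above). Open fingers fit only across the row (along its y). Knight may face any way.
- bead_jar: Bystander: screw-top plastic jar of blue glass beads, 75 mm diameter, 93 mm high, loose. Origin: centre of the underside; z up.
- hourglass: Bystander: sand timer in a red plastic stand, 54 mm diameter, 95 mm high, loose. Origin: centre of the underside; z up.
- bell: Bystander: steel counter bell with a press plunger, 84 mm diameter, 59 mm high, loose. Origin: centre of the underside; z up.
Not all that is in view belongs to the job. What is shaped like the dice_tin but yellow is not meant. Leave any blue look-alike of the knight alone.

How it is judged (in metres and radians):
At the end, for the whole second after the job is handed in: Each thing lies in its own place, right way up, at rest, tilt under 0.03 rad, underside within 2.5 mm of the place's floor; centre within 12 mm (knight, empty well), 14 mm (tin, dish) or 18 mm (each box, its tray) of the place's centre (horizontal distance between knight and chess_tray below 0.012 m and z of knight in the frame of chess_tray below 0.0085 m and angle between each of knight, dice_tin, domino_box, card_box's own z axis and vertical below 0.03 rad and linear speed of each of knight, dice_tin, domino_box, card_box below 0.02 m/s and horizontal distance between dice_tin and tin_dish below 0.014 m and z of dice_tin in the frame of tin_dish below 0.0055 m and horizontal distance between domino_box and domino_tray below 0.018 m and z of domino_box in the frame of domino_tray below 0.0075 m and horizontal distance between card_box and card_tray below 0.018 m and z of card_box in the frame of card_tray below 0.0075 m); the robot touches nothing.
It fails at once if the bead jar is shifted by more than 20 mm or tipped (distance of bead_jar from where it was at the start of the episode above 0.02 m or angle between bead_jar's own z axis and vertical above 0.3 rad).
It fails at once if the hourglass is shifted by more than 20 mm or tipped (distance of hourglass from where it was at the start of the episode above 0.02 m or angle between hourglass's own z axis and vertical above 0.3 rad).
It fails at once if the bell is shifted by more than 20 mm or tipped (distance of bell from where it was at the start of the episode above 0.02 m or angle between bell's own z axis and vertical above 0.3 rad).
It fails at once if one of the four things is toppled (tilted beyond 1.1 rad) (angle between any of knight, dice_tin, domino_box, card_box's own z axis and vertical above 1.1 rad).
It also fails if it takes over 109 s, if anything falls off the work surface, if the arm or the gripper's body presses on something with over 40 N, if the wrist force passes 120 N, or if a joint passes its speed limit or range.

ROBOT

A 7-joint arm with a two-finger parallel gripper is mounted at the origin on the work surface. World frame = base frame: x ahead of the robot, y to its left, z up, the work surface at z = 0. Lengths are in mm, angles in rad, forces in N, time in s.
With the tool pointing down it reaches from about 400 to 900 mm from the base axis. Payload 5.5 kg.
Tool frame: the origin (TCP) lies at the centre of the arm's flange, where the gripper is bolted on; the fingertips stand 178 mm ahead of it and the grasp point (between the pads) lies 159 mm ahead of it; z points along the fingers, y is the line along which they close (so a half turn about z gives the same grasp; the last joint's range is limited). The gripper opens to 92 mm and grips with 3 to 60 N. Pads are 19 mm wide; open, the fingers measure 130 mm over their backs; the gripper's body (75 mm by 190 mm) begins 47 mm behind the grasp point.
Start: joints at [1.428, 0.501, -0.427, 1.55, 0.221, 1.138, -0.21], TCP at [256.615, -597.197, 404.729] pointing down, gripper open.
Joint ranges: [-2.88, 2.88], [-0.31, 2.03], [-1.54, 1.56], [0.2, 2.42], [-1.41, 4.55], [0.19, 2.02], [-2.57, 2.57]. Speed limits (rad/s): [2.57, 2.57, 3.14, 3.14, 3.14, 3.14, 3.14].

INTERFACE

Orientations are given as a unit quaternion [w, x, y, z].
In Python, from rig import r, optics, order gives the robot as it stands.
- The arm moves only by the tool move_arm, never from a script. Its argument "commands" is a list that holds one entry, the list of rows, each a list of 7 numbers: the opening, from 0 (shut) to 1 (fully open), then the shift along the tool's x, y, z in units of 25 mm (1.0 is 25 mm), then the turn, a rotation vector about the tool's x, y, z in units of 6 degrees (1.0 is 6 degrees). In form: [[[claw, tx, ty, tz, ax, ay, az], ...]]. A call has 1 to 10 rows; each row shifts and turns the commanded pose from where the row before left it, along the tool's axes as they then stand; what a row does not reach is not made up. A row lasts 1/10 s, in which the tool goes at most 50 mm and 8.59 degrees, less where a joint would pass 70% of its speed; a pose out of reach is approached as far as the arm can. A call is refused whole if a number of a shift passes 1 or a number of a turn 1, either way. A call with a gripper value outside its range is refused whole. The fingers move at their own pace and stop on an object; "squeeze" is the grip in N (left out, the last holds). Time passes only in rows, so rows that do not move let the fingers close. It gives the time, the measured TCP pose, the force, the opening and the grip force at its end, in the units of the state.
- r.state(): the state, without advancing time (a new reading comes with each control period).
- optics.grab_frame(name): name is "scene" or "top" or "wrist"; returns a dict with "frame" (420x560x3 uint8, red, green, blue), "camera_matrix" (3x3 intrinsics, pixels), "rvec" (rotation vector, rad) and "tvec" (3), from world to camera coordinates, as OpenCV has them; the wrist camera has in their place "mount" (4x4, takes a point from camera to tool coordinates, whose origin is the TCP and whose axes are the flange's). Camera axes: x right, y down, z forward; pixel columns grow to the right and rows downward; lengths in mm; the calibration is good to about 2 mm. A picture is of the moment at which its call begins: read the wrist's pose just before it. There is no depth.
- order.hand_in(): hands the job in; it is judged then, once.
The state is a dict: "clock": time; "joint_positions": joint angles; "joint_vel": joint speeds; "joint_torque": joint torques, N m; "position": TCP position; "tcp_rot": TCP orientation; "force": force on the tool from outside, world axes, zero at the start; "torque": the same for the moment, N m; "finger_gap": opening from 0.0 (shut) to 1.0 (fully open); "grasp_force": force on a finger pad.
Only numpy, scipy, OpenCV 4.12 (cv2) and the standard library are available. Lean on these libraries where they do the work, as an engineer would, in place of code of your own. Each camera call takes 0.05 s, during which the arm holds its last target. There are 200 camera calls.

## Working session

There is one attempt and no reset: what is moved stays moved. The work goes in short steps, Python scripts to look and compute and a tool call to move; the robot and the scene stay as the last step left them, time stands still between calls to the robot, and variables do not carry over. Pictures are saved under pics/ and viewed, at most 14 in all, crops included, and the job is handed in when it is done.

Besides the shell and the picture viewer there is one more tool, called after "Emit:" in YAML: its name, and indented under it one key for each argument. move_arm: Moves the arm, as the interface text tells. Its arguments: {"type":"object","properties":{"commands":{"type":"array","items":{"type":"array","items":{"type":"array","items":{"type":"number"}}}},"squeeze":{"type":"number"}},"required":["commands"]}

```bash
ls; mkdir -p pics
cat > h.py <<'E'
import numpy as np, cv2
from rig import r, optics, order
from scipy.spatial.transform import Rotation as R
def ray(f,u,v):
    K=f["camera_matrix"];Rm=cv2.Rodrigues(np.array(f["rvec"],float))[0];t=np.array(f["tvec"],float).ravel()
    return -Rm.T@t, Rm.T@np.linalg.inv(K)@np.array([u,v,1.])
def pt(f,u,v,z):
    c,d=ray(f,u,v); return c+d*(z-c[2])/d[2]
def proj(f,P):
    return cv2.projectPoints(np.array(P,float).reshape(-1,3),np.array(f["rvec"],float),np.array(f["tvec"],float),np.array(f["camera_matrix"],float),None)[0][:,0]
def save(n,im,s=1): cv2.imwrite(n,cv2.resize(im[:,:,::-1],None,fx=s,fy=s,interpolation=cv2.INTER_CUBIC))
E
python3 - <<'E'
from h import *
import pickle
for n in("scene","top"):
    f=optics.grab_frame(n); pickle.dump(f,open(n+".pkl","wb")); save(f"pics/{n}.png",f["frame"],1.42); print(n,ray(f,280,210), f["camera_matrix"])
print(r.state())
E
```

```text
pics
scene (array([1388.43979516,   31.5680215 ,  932.81066199]), array([-0.68483689, -0.0532757 , -0.72683131])) [[468.18919429   0.         284.69438728]
 [  0.         468.18919429 207.75038743]
 [  0.           0.           1.        ]]
top (array([ 473.31166618,  -14.71197527, 1444.05364095]), array([ 0.0863457 , -0.00523546, -0.99666774])) [[412.59237781   0.         268.11902618]
 [  0.         412.59237781 210.24856597]
 [  0.           0.           1.        ]]
{'clock': 0.1, 'joint_positions': array([ 1.42824361,  0.50176336, -0.4268373 ,  1.55128982,  0.22079984,
        1.13830977, -0.21028322]), 'joint_vel': array([-0.00121406, -0.0028186 , -0.00210595, -0.00265206,  0.00018141,
        0.00073629,  0.00095059]), 'joint_torque': array([-1.10233368e-02, -5.67868996e+01, -5.83802283e+00, -2.79912007e+01,
       -6.89037144e-02,  2.42259685e-02,  5.75560694e-05]), 'position': array([ 256.40989425, -596.96118021,  403.80178548]), 'tcp_rot': array([-8.47405169e-04,  9.79482648e-01,  2.01526690e-01, -1.32563007e-04]), 'force': array([ 0.71810313, -0.46829795,  0.24458928]), 'torque': array([ 0.02216065, -0.02405145,  0.01010215]), 'grasp_force': 0.0, 'finger_gap': 0.9988649714509891}
```

View pics/scene.png

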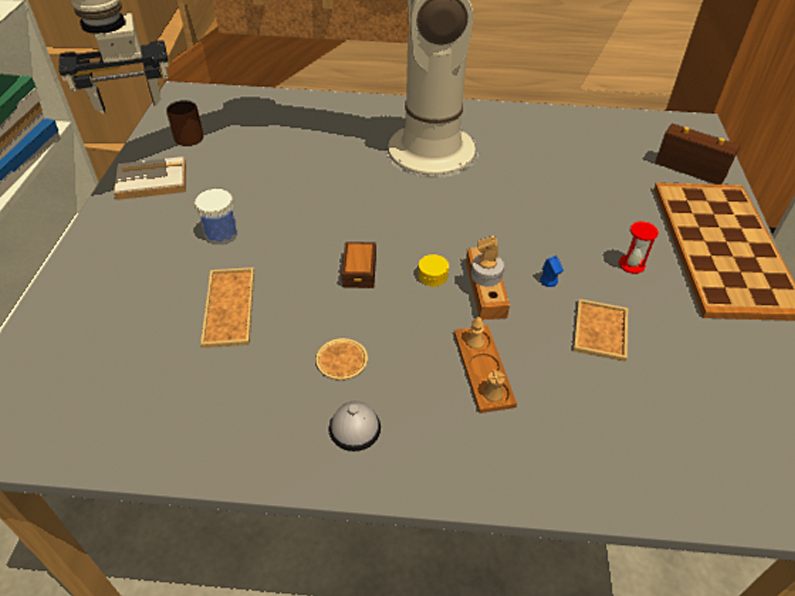

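View pics/top.png

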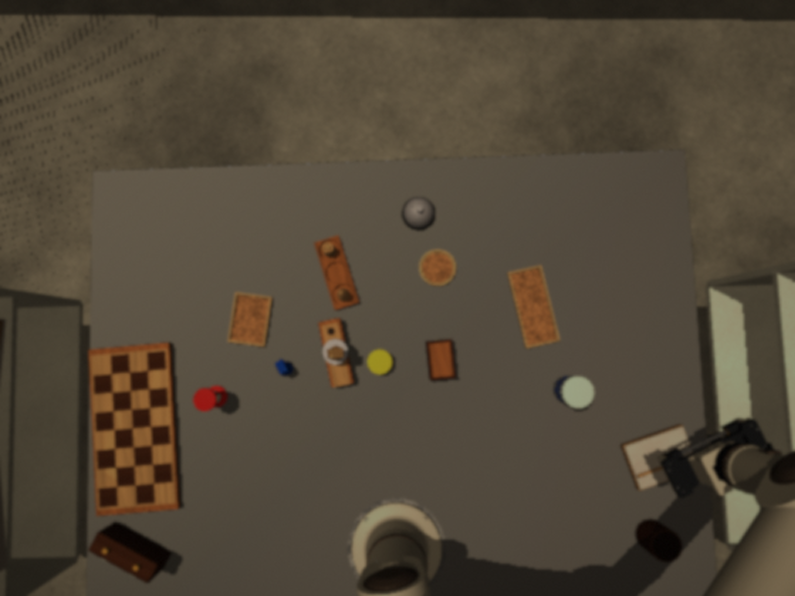

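The scene picture shows the tin and knight on the domino box at about (487,275). The card box is alone at (360,265), with the yellow tin at (432,270) and the blue knight at (552,270) as the decoys. I'll enlarge both views to measure.

Run:
```python
from h import *
import pickle
f=pickle.load(open("scene.pkl","rb"));save("pics/s1.png",f["frame"][155:295,225:450],3.5)
g=pickle.load(open("top.pkl","rb"));save("pics/t1.png",g["frame"][130:280,155:355],4)
save("pics/t2.png",g["frame"][130:290,270:430],3.7)
```

```text
(no output)
```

View pics/s1.png

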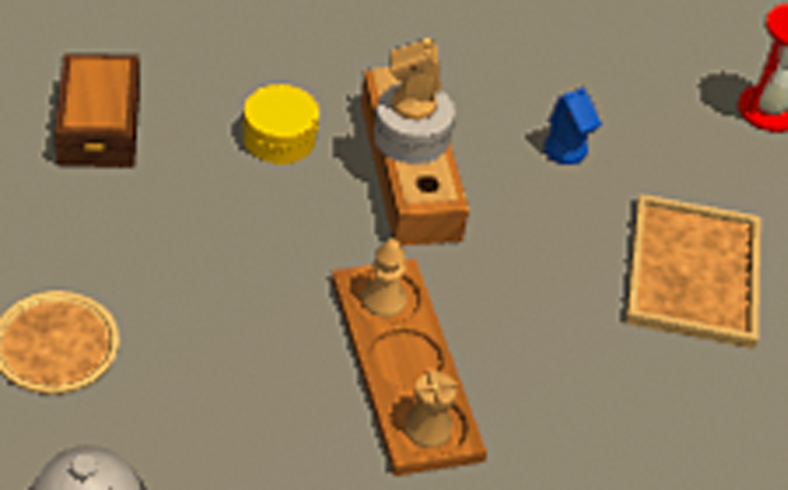

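View pics/t1.png

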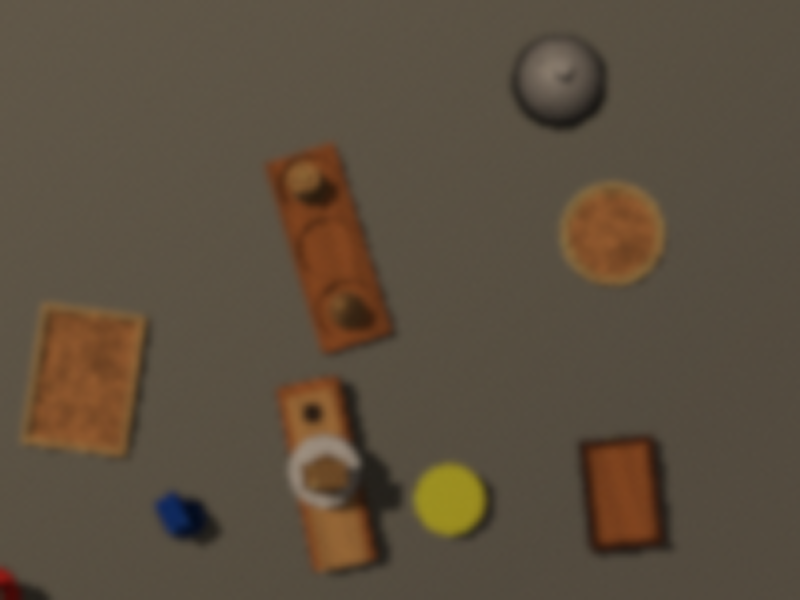

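View pics/t2.png

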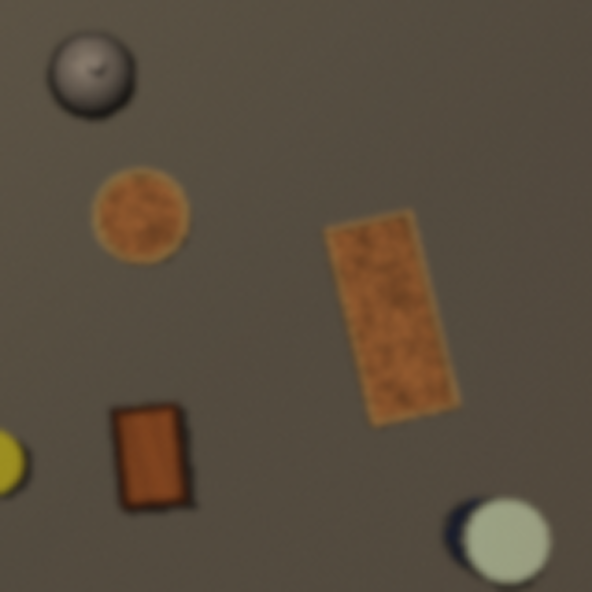

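The enlarged top crops give these corner and centre pixels (crop coordinates):
- **Chess tray:** (267,161), (335,143), (396,332), (326,354).
- **Domino box:** (278,388), (340,376), (381,560), (317,573).
- **Tin:** (324,472).
- **Card box:** (580,440), (655,435), (668,547), (594,553).
- **Dish:** (613,232).

The tray corners are read the same way. Next I'll fit positions from both views.

Run:
```python
from h import *
import pickle
S=pickle.load(open("scene.pkl","rb"));T=pickle.load(open("top.pkl","rb"))
t1=lambda p:((p[0]+.5)/4-.5+155,(p[1]+.5)/4-.5+130)
t2=lambda p:((p[0]+.5)/3.7-.5+270,(p[1]+.5)/3.7-.5+130)
s1=lambda p:((p[0]+.5)/3.5-.5+225,(p[1]+.5)/3.5-.5+155)
def quad(n,f,m,z,ps):
    P=np.array([pt(f,*m(p),z)[:2] for p in ps]); c=P.mean(0)
    L=(P[0]+P[1]-P[2]-P[3])/2;W=(P[0]+P[3]-P[1]-P[2])/2
    print(n,c.round(1),'L %.0f W %.0f angL %.1f angW-90 %.1f'%(np.hypot(*L),np.hypot(*W),np.degrees(np.arctan2(L[1],L[0])),np.degrees(np.arctan2(W[1],W[0]))-90))
quad('dtray',T,t2,11,[(325,229),(412,209),(461,405),(374,426)])
quad('ctray',T,t1,11,[(42,301),(147,316),(127,458),(22,443)])
quad('ctray S',S,s1,11,[(760,215),(757,343),(625,321),(638,196)][1:3]+[(638,196),(760,215)])
quad('chess',T,t1,12,[(267,161),(335,143),(396,332),(326,354)])
quad('chess S',S,s1,12,[(487,458),(394,472),(332,271),(414,259)])
quad('dom',T,t1,38,[(278,388),(340,376),(381,560),(317,573)])
quad('dom bottomedge S',S,s1,0,[(465,240),(400,243),(400,243),(465,240)])
quad('card',T,t1,38,[(580,440),(655,435),(668,547),(594,553)])
quad('card S',S,s1,38,[(134,139),(58,138),(64,55),(139,56)])
for n,f,m,z,p in[('well',T,t1,12,(329,248)),('wellS',S,s1,12,(407,362)),('dish',T,t1,7,(613,232)),('dishS',S,s1,7,(56,341)),('tin',T,t1,70,(324,472)),('tinS',S,s1,70,(416,118)),('tinSb',S,s1,38,(415,142)),('knightbaseS',S,s1,84,(415,102)),('yellow',T,t1,32,(450,500)),('bell',T,t1,20,(560,80)),('jar',T,t2,93,(508,541)),('rook',S,s1,55,(436,385)),('bishop',S,s1,71,(392,242))]: print(n,pt(f,*m(p),z)[:2].round(1))
s=r.state();w=optics.grab_frame("wrist");print(w["mount"],w["camera_matrix"]);print(R.from_quat(s["tcp_rot"][[1,2,3,0]]).as_matrix().round(3))
```

```text
dtray [ 569.1 -352.9] L 189 W 83 angL 11.0 angW-90 11.6
ctray [558.  343.6] L 125 W 94 angL -8.6 angW-90 -9.8
ctray S [556.5 343.9] L 129 W 93 angL -9.4 angW-90 -6.8
chess [667.5 125.2] L 177 W 63 angL 16.0 angW-90 14.4
chess S [666.6 127.4] L 180 W 64 angL 15.4 angW-90 15.9
dom [469.7 128.6] L 160 W 55 angL 11.0 angW-90 9.5
dom bottomedge S [541.1 149.5] L 0 W 50 angL 0.0 angW-90 9.3
card [ 446.  -121.2] L 95 W 63 angL 4.7 angW-90 2.6
card S [ 446.4 -118.8] L 96 W 60 angL 4.9 angW-90 4.8
well [666.6 126.8]
wellS [668.5 128.7]
dish [ 673.5 -122.3]
dishS [ 670.3 -121.2]
tin [471.4 129.4]
tinS [479.4 129.4]
tinSb [472.8 132.1]
knightbaseS [476.8 127.1]
yellow [444.5  26.4]
bell [807.4 -80. ]
jar [ 365.4 -423. ]
rook [719.5 143.5]
bishop [608.9 111.9]
[[ 3.74404113e-04 -9.61911565e-01 -2.73360570e-01  7.42219908e+01]
 [ 9.99999213e-01  3.27704917e-05  1.25431954e-03 -5.53826518e-01]
 [-1.19758631e-03 -2.73360824e-01  9.61910820e-01  2.11930249e+01]
 [ 0.00000000e+00  0.00000000e+00  0.00000000e+00  1.00000000e+00]] [[348.63823619   0.         278.01190322]
 [  0.         348.63823619 207.70644292]
 [  0.           0.           1.        ]]
[[ 0.919  0.395 -0.001]
 [ 0.395 -0.919  0.002]
 [ 0.    -0.002 -1.   ]]
```

```bash
cat >> h.py <<'E'
def go(x,y,z,phi):
    s=r.state(); M=R.from_quat(s["tcp_rot"][[1,2,3,0]]).as_matrix(); p=np.array(s["position"])
    now=np.degrees(np.arctan2(M[1,0],M[0,0])); d=(now-phi+180)%360-180
    a=np.radians(phi); N=np.array([[np.cos(a),np.sin(a),0],[np.sin(a),-np.cos(a),0],[0,0,-1]])
    t=N.T@(np.array([x,y,z])-p)/25
    print('az units %.2f'%(d/6),'then shift units',t.round(2),'rows',np.ceil(abs(t).max()), '| now',p.round(1),'phi %.1f'%now,'tilt',M[:2,2].round(4),'F',s["force"].round(1),'gap %.2f gf %.1f t %.1f'%(s["finger_gap"],s["grasp_force"],s["clock"]))
E
python3 -c "
from h import *
go(475,129,390,15.5)"
```

```text
az units 1.29 then shift units [ 16.19 -25.65   0.56] rows 26.0 | now [ 256.4 -597.   403.9] phi 23.3 tilt [-0.0005  0.0014] F [0.4 0.4 0.4] gap 1.00 gf 0.0 t 0.1
```

Emit:
move_arm:
  commands:
    - [[1,0.8,-1,0,0,0,0.65],[1,0.8,-1,0,0,0,0.65],[1,0.8,-1,0,0,0,0],[1,0.8,-1,0,0,0,0],[1,0.8,-1,0,0,0,0],[1,0.8,-1,0,0,0,0],[1,0.8,-1,0,0,0,0],[1,0.8,-1,0,0,0,0],[1,0.8,-1,0,0,0,0],[1,0.8,-1,0,0,0,0]]

```text
clock: 1.15
position: [376.9, -299.4, 404.6]
tcp_rot: [-0.0, 0.991, 0.134, -0.0]
force: [0.3, -0.5, 0.3]
finger_gap: 0.999
grasp_force: 0.0
```

Emit:
move_arm:
  commands:
    - [[1,0.51,-1,0,0,0,0],[1,0.51,-1,0,0,0,0],[1,0.51,-1,0,0,0,0],[1,0.51,-1,0,0,0,0],[1,0.51,-1,0,0,0,0],[1,0.51,-1,0,0,0,0],[1,0.51,-1,0,0,0,0],[1,0.51,-1,0,0,0,0],[1,0.51,-1,0,0,0,0],[1,0.51,-1,0,0,0,0]]

```text
clock: 2.15
position: [432.8, -24.6, 404.7]
tcp_rot: [0.0, 0.991, 0.134, -0.0]
force: [0.1, -0.1, 0.2]
finger_gap: 0.998
grasp_force: 0.0
```

Emit:
move_arm:
  commands:
    - [[1,0.5,-1,0.1,0,0,0],[1,0.5,-1,0.1,0,0,0],[1,0.5,-1,0.1,0,0,0],[1,0.5,-1,0.1,0,0,0],[1,0.5,-1,0.1,0,0,0],[1,0.5,-0.6,0.1,0,0,0],[1,0,0,0,0,0,0],[1,0,0,0,0,0,0]]

```text
clock: 2.95
position: [467.6, 129.0, 389.4]
tcp_rot: [0.0, 0.991, 0.135, -0.001]
force: [0.5, -1.1, 0.1]
finger_gap: 1.0
grasp_force: 0.0
```

```bash
cat >> h.py <<'E'
def wrist(name,s=1.42,crop=None):
    import pickle
    st=r.state(); w=optics.grab_frame("wrist")
    Tm=np.eye(4);Tm[:3,:3]=R.from_quat(st["tcp_rot"][[1,2,3,0]]).as_matrix();Tm[:3,3]=st["position"]
    C=np.linalg.inv(Tm@w["mount"]); w["rvec"]=cv2.Rodrigues(C[:3,:3])[0];w["tvec"]=C[:3,3]
    pickle.dump(w,open(name+".pkl","wb")); im=w["frame"]
    if crop: im=im[crop[1]:crop[3],crop[0]:crop[2]]
    save(f"pics/{name}.png",im,s); return w
E
python3 -c "
from h import *
go(475,129,390,15.5)
w=wrist('w1',1.42)
print(proj(w,[[475,129,115],[470,129,38]])*1.42)
"
```

```text
az units 0.00 then shift units [ 0.28  0.08 -0.02] rows 1.0 | now [467.6 129.  389.4] phi 15.5 tilt [-0.0011 -0.0002] F [ 0.5 -1.1  0.1] gap 1.00 gf 0.0 t 3.0
[[399.18969609 285.55317412]
 [396.09965653 263.44654787]]
```

View pics/w1.png

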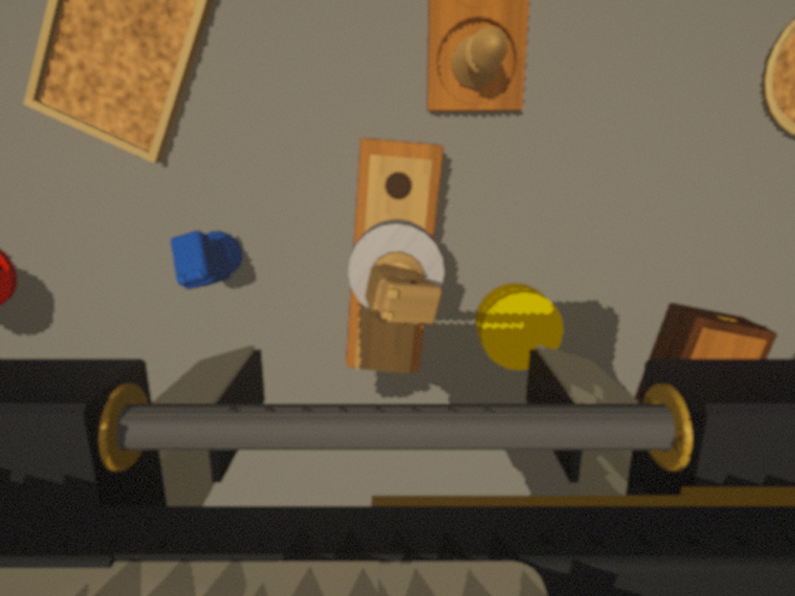

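```bash
python3 -c "
import pickle
from h import *
w=pickle.load(open('w1.pkl','rb')); save('pics/w1z.png',w['frame'][140:240,235:325],6)"
```

```text
(no output)
```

View pics/w1z.png

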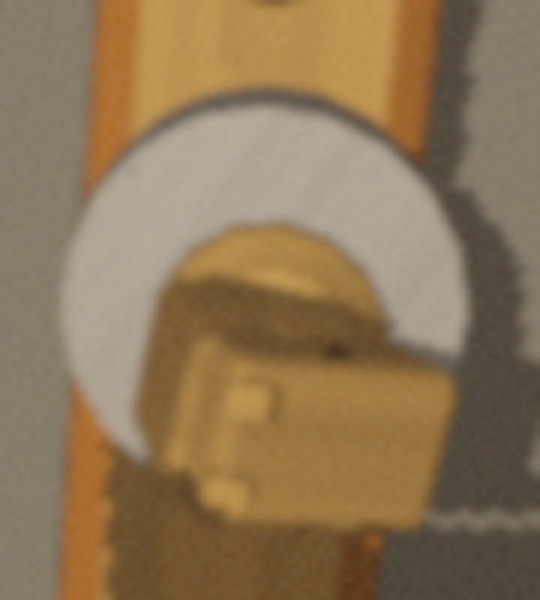

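The enlargement shows the knight with its muzzle to the image right and about 14° down. The ears are at (250,400) and (225,490), the neck bottom edge runs (165,280)–(385,335), and the tin circle is centred near (266,300) with radius about 203.

```bash
python3 -c "
import pickle
from h import *
w=pickle.load(open('w1.pkl','rb'))
q=lambda u,v,z: pt(w,(u+.5)/6-.5+235,(v+.5)/6-.5+140,z)[:2]
def line(a,b,z):
    A,B=q(*a,z),q(*b,z);d=B-A;print(A.round(1),B.round(1),'len %.1f ang %.1f'%(np.hypot(*d),np.degrees(np.arctan2(d[1],d[0]))))
line((250,400),(225,490),129);line((455,380),(418,528),118);line((165,280),(385,335),84)
print('tin L/R',q(62,300,70),q(468,300,70),'top',q(266,92,70))
print('foot L,R,top',q(165,300,77),q(385,300,77),q(275,222,80))
f=w;m=lambda p:((p[0]+.5)/1.42-.5,(p[1]+.5)/1.42-.5)
print('card tray inner corner..',pt(w,*m((156,161)),11),'dom corners',pt(w,*m((361,139)),38),pt(w,*m((443,146)),38),pt(w,*m((347,368)),38),pt(w,*m((420,373)),38), 'chess near corners',pt(w,*m((428,110)),12),pt(w,*m((524,112)),12))
"
```

```text
[473.9 132.4] [462.3 132.4] len 11.6 ang -179.5
[480.2 107.9] [460.4 106.7] len 19.8 ang -176.6
[475.2 145.2] [475.9 113.6] len 31.7 ang -88.9
tin L/R [465.20152462 158.73679349] [481.06617579 101.60644424] top [502.33976748 138.16517089]
foot L,R,top [470.86092193 144.36907414] [479.25578456 114.13825289] [486.46597925 132.47368329]
card tray inner corner.. [489.90336559 308.05997792  11.        ] dom corners [542.00703406 172.39308317  38.        ] [551.90295114 120.87799176  38.        ] [386.15746811 142.6731623   38.        ] [396.49883926  90.65312593  38.        ] chess near corners [572.49899125 135.23333421  12.        ] [588.69046624  72.26366655  12.        ]
```

Emit:
move_arm:
  commands:
    - [[1,0,0,0,0,0,-1],[1,0,0,0,0,0,-1],[1,0,0,0,0,0,-1],[1,0,0,0,0,0,-1],[1,0,0,0,0,0,-1],[1,0,0,0,0,0,-1],[1,0,0,0,0,0,-1],[1,0,0,0,0,0,-1],[1,0,0,0,0,0,-1],[1,0,0,0,0,0,-1]]

```text
clock: 4.0
position: [467.8, 127.4, 389.6]
tcp_rot: [0.001, 0.79, 0.613, -0.001]
force: [-0.2, 0.4, -0.1]
finger_gap: 1.001
grasp_force: 0.0
```

Emit:
move_arm:
  commands:
    - [[1,0,0,0,0,0,-1],[1,0,0,0,0,0,-1],[1,0,0,0,0,0,-0.67],[1,0,0,0,0,0,0],[1,0,0,0,0,0,0],[1,0,0,0,0,0,0]]

```text
clock: 4.6
position: [467.9, 128.5, 389.7]
tcp_rot: [0.0, 0.699, 0.715, -0.0]
force: [0.9, -0.3, 0.4]
finger_gap: 1.0
grasp_force: 0.0
```

```bash
python3 -c "
from h import *
go(469,129,266,91.5);print(r.state()['joint_positions'])"
```

```text
az units -0.03 then shift units [0.02 0.04 4.95] rows 5.0 | now [467.9 128.5 389.7] phi 91.3 tilt [ 0.0001 -0.0007] F [ 0.9 -0.3  0.4] gap 1.00 gf 0.0 t 4.6
[ 0.62915797  0.4046162  -1.15320136  1.95455361  0.42680261  1.05654082
 -0.68889988]
```

Emit:
move_arm:
  commands:
    - [[1,0,0,0.8,0,0,0],[1,0,0,0.8,0,0,0],[1,0,0,0.8,0,0,0],[1,0,0,0.8,0,0,0],[1,0,0,0.8,0,0,0],[1,0,0,0.6,0,0,0],[1,0,0,0.35,0,0,0],[1,0,0,0,0,0,0],[1,0,0,0,0,0,0]]

```text
clock: 5.5
position: [468.2, 129.4, 266.4]
tcp_rot: [0.0, 0.698, 0.716, 0.0]
force: [1.2, -0.3, 0.1]
finger_gap: 1.002
grasp_force: 0.0
```

Emit:
move_arm:
  commands:
    - [[0,0,0,0,0,0,0],[0,0,0,0,0,0,0],[0,0,0,0,0,0,0],[0,0,0,0,0,0,0],[0,0,0,0,0,0,0],[0,0,0,0,0,0,0],[0,0,0,0,0,0,0],[0,0,0,0,0,0,0],[0,0,0,0,0,0,0],[0,0,0,0,0,0,0]]
  squeeze: 10

```text
clock: 6.5
position: [467.9, 129.2, 266.0]
tcp_rot: [-0.0, 0.698, 0.716, 0.0]
force: [-0.2, 0.3, -0.2]
finger_gap: 0.239
grasp_force: 10.0
```

Emit:
move_arm:
  commands:
    - [[0,0,0,-0.2,0,0,0],[0,0,0,-0.4,0,0,0],[0,0,0,-0.6,0,0,0],[0,0,0,-0.6,0,0,0],[0,0,0,-0.4,0,0,0.4],[0,0,0,-0.2,0,0,0.8],[0,0,0,0,0,0,0.8],[0,0,0,0,0,0,0.8],[0,0,0,0,0,0,0.8],[0,0,0,0,0,0,0.8]]

```text
clock: 7.5
position: [468.0, 129.1, 326.9]
tcp_rot: [0.0, 0.845, 0.535, 0.0]
force: [-0.3, 1.0, -0.5]
finger_gap: 0.242
grasp_force: 10.0
```

Emit:
move_arm:
  commands:
    - [[0,0,0,0,0,0,0.8],[0,0,0,0,0,0,0.8],[0,0,0,0,0,0,0.8],[0,0,0,0,0,0,0.8],[0,0,0,0,0,0,0.8],[0,0,0,0,0,0,0.8],[0,0,0,0,0,0,0.8],[0,0,0,0,0,0,0.8],[0,0,0,0,0,0,0.8],[0,0,0,0,0,0,0.6]]

```text
clock: 8.5
position: [468.0, 129.3, 327.0]
tcp_rot: [-0.0, 0.988, 0.156, 0.001]
force: [-0.7, -0.2, -0.6]
finger_gap: 0.24
grasp_force: 10.0
```

```bash
python3 -c "
from h import *
go(667,127.5,300,15.5)"
```

```text
az units 0.41 then shift units [7.65 2.2  1.08] rows 8.0 | now [468.  129.3 327. ] phi 18.0 tilt [0.0012 0.0003] F [-0.7 -0.2 -0.6] gap 0.24 gf 10.0 t 8.5
```

Emit:
move_arm:
  commands:
    - [[0,0.5,0.2,0,0,0,0.42],[0,0.95,0.3,0,0,0,0],[0,0.95,0.3,0,0,0,0],[0,0.95,0.3,0,0,0,0],[0,0.95,0.3,0,0,0,0],[0,0.95,0.3,0,0,0,0],[0,0.95,0.3,0,0,0,0],[0,0.9,0.2,0,0,0,0],[0,0.5,0.05,0,0,0,0],[0,0,0,0,0,0,0]]

```text
clock: 9.5
position: [667.4, 127.1, 326.7]
tcp_rot: [-0.001, 0.991, 0.136, 0.001]
force: [-0.4, -0.0, -0.3]
finger_gap: 0.237
grasp_force: 10.0
```

```bash
python3 -c "
from h import *
go(666.5,127.5,202.5,15.5)"
```

```text
az units 0.02 then shift units [-0.03 -0.03  4.97] rows 5.0 | now [667.4 127.1 326.7] phi 15.6 tilt [0.0014 0.0016] F [-0.4 -0.  -0.3] gap 0.24 gf 10.0 t 9.5
```

Emit:
move_arm:
  commands:
    - [[0,0,0,0.7,0,0,0],[0,0,0,0.8,0,0,0],[0,0,0,0.8,0,0,0],[0,0,0,0.8,0,0,0],[0,0,0,0.8,0,0,0],[0,0,0,0.5,0,0,0],[0,0,0,0.3,0,0,0],[0,0,0,0.17,0,0,0],[0,0,0,0.05,0,0,0],[0,0,0,0,0,0,0]]

```text
clock: 10.5
position: [666.4, 127.3, 203.6]
tcp_rot: [-0.0, 0.991, 0.137, 0.001]
force: [0.1, 1.1, -0.4]
finger_gap: 0.239
grasp_force: 10.0
```

```bash
python3 -c "
from h import *
go(666.5,127.5,202,15.5)
f=optics.grab_frame('scene');save('pics/s2.png',f['frame'][165:295,315:450],4.5)"
```

```text
az units 0.04 then shift units [ 0.01 -0.01  0.06] rows 1.0 | now [666.4 127.3 203.6] phi 15.7 tilt [0.001  0.0003] F [ 0.1  1.1 -0.4] gap 0.24 gf 10.0 t 10.5
```

View pics/s2.png

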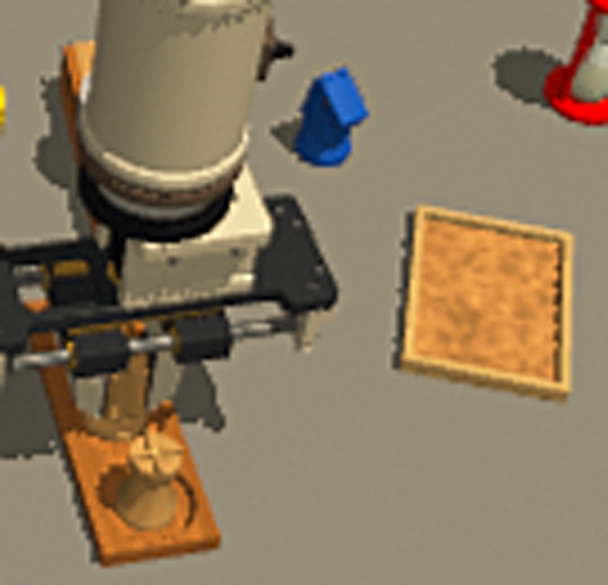

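The knight is over the middle well at about (125,420), behind the rook. I'll lower it the last 2 mm and release.

Emit:
move_arm:
  commands:
    - [[0,0,0,0.05,0,0,0],[0,0,0,0.03,0,0,0],[0,0,0,0,0,0,0],[0,0,0,0,0,0,0]]

```text
clock: 10.95
position: [666.5, 127.3, 202.0]
tcp_rot: [0.0, 0.991, 0.137, 0.001]
force: [-0.8, -0.4, 5.8]
finger_gap: 0.241
grasp_force: 10.0
```

Emit:
move_arm:
  commands:
    - [[0.4,0,0,0,0,0,0],[0.6,0,0,0,0,0,0],[0.8,0,0,0,0,0,0],[1,0,0,0,0,0,0],[1,0,0,0,0,0,0],[1,0,0,0,0,0,0],[1,0,0,-0.5,0,0,0],[1,0,0,-1,0,0,0],[1,0,0,-1,0,0,0],[1,0,0,-1,0,0,0]]

```text
clock: 11.95
position: [666.1, 127.3, 290.4]
tcp_rot: [-0.0, 0.991, 0.137, 0.0]
force: [0.6, 0.7, 0.5]
finger_gap: 0.991
grasp_force: 0.0
```

Emit:
move_arm:
  commands:
    - [[1,0,0,-1,0,0,0],[1,-0.8,0,-1,0,0,0],[1,-0.8,0,-1,0,0,0],[1,-0.8,0,0,0,0,0],[1,-0.8,0,0,0,0,0],[1,0,0,0,0,0,0],[1,0,0,0,0,0,0]]

```text
clock: 12.65
position: [589.4, 105.4, 364.5]
tcp_rot: [0.0, 0.991, 0.137, 0.001]
force: [1.0, -0.3, -0.3]
finger_gap: 0.997
grasp_force: 0.0
```

```bash
python3 -c "
from h import *
go(472,130,250,15.5)
w=wrist('w2')"
```

```text
az units 0.04 then shift units [-4.26 -2.2   4.58] rows 5.0 | now [589.4 105.4 364.5] phi 15.7 tilt [ 0.0018 -0.0003] F [ 1.  -0.3 -0.3] gap 1.00 gf 0.0 t 12.7
```

View pics/w2.png

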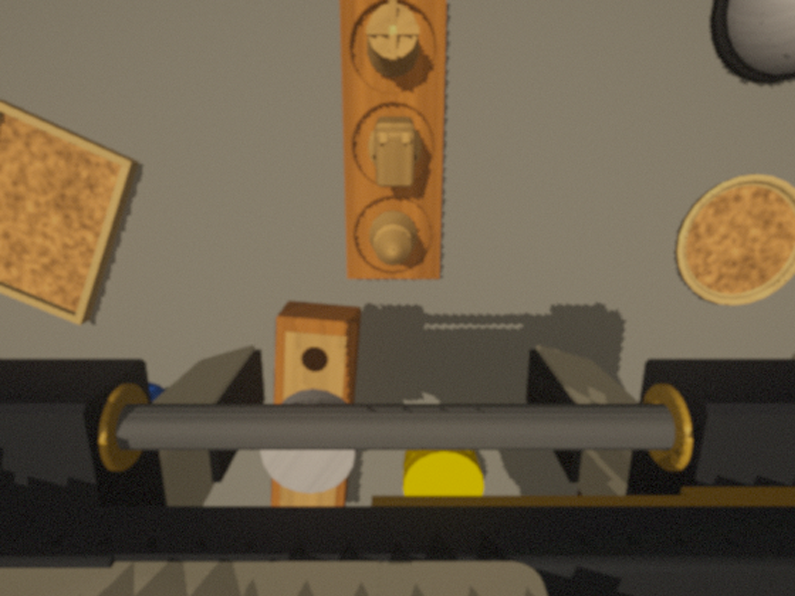

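The w2 picture shows the knight upright in the middle well at (393,150), with the tin still on the domino box at about (308,445). The dish is centred near (742,240). Next is the tin.

```bash
python3 -c "
import pickle
from h import *
w=pickle.load(open('w2.pkl','rb'))
q=lambda u,v,z: pt(w,(u+.5)/1.42-.5,(v+.5)/1.42-.5,z)[:2].round(1)
print('dish',q(742,240,7),'tin L,R,near',q(260,445,70),q(356,450,70),'dom far',q(278,318,38),q(358,322,38),'tray corners',q(132,160,11),q(80,323,11))"
```

```text
dish [ 671.7 -118.7] tin L,R,near [469.6 159.6] [482.4 100.7] dom far [542.4 171. ] [553.8 120.3] tray corners [611.8 288.5] [490.3 309.1]
```

Emit:
move_arm:
  commands:
    - [[1,-0.85,-0.44,0,0,0,0],[1,-0.85,-0.44,0,0,0,0],[1,-0.85,-0.44,0,0,0,0],[1,-0.85,-0.44,0.5,0,0,0],[1,-0.86,-0.44,0.8,0,0,0],[1,0,0,0.8,0,0,0],[1,0,0,0.8,0,0,0],[1,0,0,0,0,0,0],[1,0,0,0,0,0,0]]

```text
clock: 13.6
position: [472.3, 130.1, 291.2]
tcp_rot: [-0.0, 0.991, 0.137, -0.0]
force: [0.2, 0.2, 0.2]
finger_gap: 1.002
grasp_force: 0.0
```

```bash
python3 -c "
from h import *
go(472.5,130,224,15.5)"
```

```text
az units 0.05 then shift units [0.01 0.   2.69] rows 3.0 | now [472.3 130.1 291.2] phi 15.8 tilt [-0.0004  0.0009] F [0.2 0.2 0.2] gap 1.00 gf 0.0 t 13.6
```

Emit:
move_arm:
  commands:
    - [[1,0,0,0.6,0,0,0],[1,0,0,0.8,0,0,0],[1,0,0,0.7,0,0,0],[1,0,0,0.4,0,0,0],[1,0,0,0.18,0,0,0],[1,0,0,0,0,0,0],[1,0,0,0,0,0,0]]

```text
clock: 14.3
position: [472.0, 129.7, 224.5]
tcp_rot: [-0.0, 0.991, 0.137, 0.001]
force: [-0.4, 0.2, 0.2]
finger_gap: 1.003
grasp_force: 0.0
```

Emit:
move_arm:
  commands:
    - [[0.4,0,0,0,0,0,0],[0.4,0,0,0,0,0,0],[0.4,0,0,0,0,0,0],[0.4,0,0,0,0,0,0],[0.4,0,0,0,0,0,0],[0.4,0,0,0,0,0,0],[0.4,0,0,0,0,0,0],[0.4,0,0,0,0,0,0]]
  squeeze: 15

```text
clock: 15.1
position: [471.8, 129.4, 224.1]
tcp_rot: [0.0, 0.991, 0.137, 0.0]
force: [0.1, -0.4, 3.6]
finger_gap: 0.647
grasp_force: 15.0
```

Emit:
move_arm:
  commands:
    - [[0.4,0,0,-0.2,0,0,0],[0.4,0,0,-0.5,0,0,0],[0.4,0,0,-0.7,0,0,0],[0.4,0,0,-0.7,0,0,0],[0.4,0.2,0.5,-0.3,0,0,0],[0.4,0.35,0.85,0,0,0,0],[0.4,0.4,0.95,0,0,0,0],[0.4,0.4,0.95,0,0,0,0],[0.4,0.4,0.95,0,0,0,0],[0.4,0.4,0.95,0,0,0,0]]

```text
clock: 16.1
position: [558.9, 19.3, 284.9]
tcp_rot: [-0.0, 0.991, 0.137, 0.0]
force: [0.5, 0.6, -1.3]
finger_gap: 0.65
grasp_force: 15.0
```

Emit:
move_arm:
  commands:
    - [[0.4,0.4,0.95,0,0,0,0],[0.4,0.4,0.95,0,0,0,0],[0.4,0.4,0.95,0,0,0,0],[0.4,0.4,0.95,0,0,0,0],[0.4,0.4,0.95,0,0,0,0],[0.4,0.4,0.95,0,0,0,0],[0.4,0.25,0.65,0,0,0,0],[0.4,0.17,0.35,0,0,0,0],[0.4,0,0,0,0,0,0],[0.4,0,0,0,0,0,0]]

```text
clock: 17.1
position: [671.2, -120.9, 284.1]
tcp_rot: [-0.001, 0.991, 0.137, -0.0]
force: [0.3, 0.4, -0.2]
finger_gap: 0.652
grasp_force: 15.0
```

```bash
python3 -c "
from h import *
go(671.5,-121,189.5,15.5)"
```

```text
az units 0.05 then shift units [0.01 0.01 3.78] rows 4.0 | now [ 671.2 -120.9  284.1] phi 15.8 tilt [-0.0006  0.0012] F [ 0.3  0.4 -0.2] gap 0.65 gf 15.0 t 17.1
```

Emit:
move_arm:
  commands:
    - [[0.4,0,0,0.6,0,0,0],[0.4,0,0,0.8,0,0,0],[0.4,0,0,0.8,0,0,0],[0.4,0,0,0.7,0,0,0],[0.4,0,0,0.45,0,0,0],[0.4,0,0,0.25,0,0,0],[0.4,0,0,0.14,0,0,0],[0.4,0,0,0.06,0,0,0],[0.4,0,0,0,0,0,0]]

```text
clock: 18.0
position: [672.1, -121.9, 189.7]
tcp_rot: [0.0, 0.991, 0.137, 0.001]
force: [-0.1, -0.4, -1.0]
finger_gap: 0.649
grasp_force: 15.0
```

Emit:
move_arm:
  commands:
    - [[0.4,0,0,0.05,0,0,0],[0.4,0,0,0,0,0,0],[0.75,0,0,0,0,0,0],[0.85,0,0,0,0,0,0],[1,0,0,0,0,0,0],[1,0,0,0,0,0,0],[1,0,0,0,0,0,0],[1,0,0,-0.5,0,0,0],[1,0,0,-1,0,0,0],[1,0,0,-1,0,0,0]]

```text
clock: 19.0
position: [671.6, -121.7, 251.2]
tcp_rot: [-0.0, 0.991, 0.137, -0.0]
force: [-0.1, -0.1, 0.7]
finger_gap: 1.0
grasp_force: 0.0
```

Emit:
move_arm:
  commands:
    - [[1,0,0,-1,0,0,0.95],[1,-0.8,0,-1,0,0,0.95],[1,-0.9,0,-1,0,0,0],[1,-0.9,0,0,0,0,0],[1,-0.9,0,0,0,0,0],[1,-0.9,0,0,0,0,0],[1,0,0,0,0,0,0],[1,0,0,0,0,0,0]]

```text
clock: 19.8
position: [562.4, -132.4, 326.3]
tcp_rot: [0.0, 0.999, 0.038, 0.001]
force: [0.6, -1.1, 0.9]
finger_gap: 1.002
grasp_force: 0.0
```

```bash
python3 -c "
from h import *
go(446,-120,190,4.5)
w=wrist('w3')"
```

```text
az units -0.03 then shift units [-4.6  -0.86  5.45] rows 6.0 | now [ 562.4 -132.4  326.3] phi 4.3 tilt [ 0.0016 -0.0009] F [ 0.6 -1.1  0.9] gap 1.00 gf 0.0 t 19.8
```

View pics/w3.png

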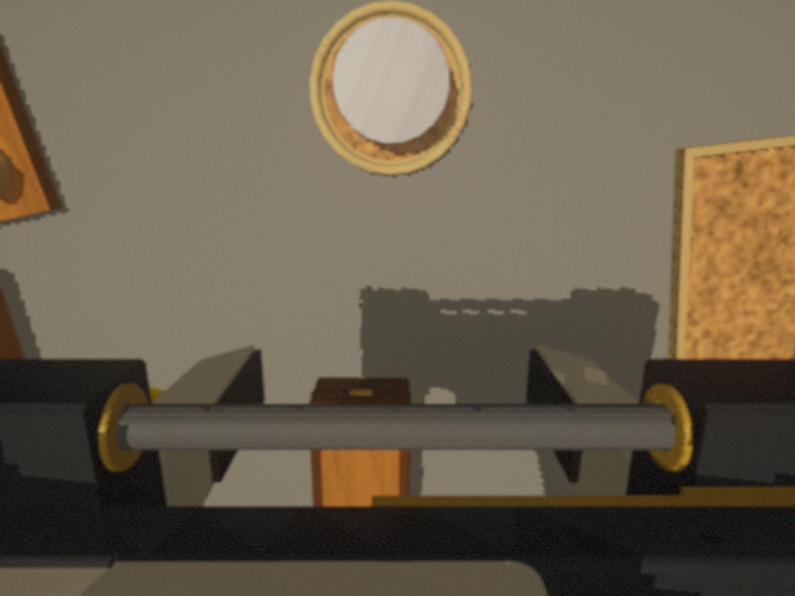

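The w3 picture shows the tin in the dish: tin top near (391,80), dish rim near (391,88). The card box edges are aligned with the tool. I'll check the tin centring and move on.

```bash
python3 -c "
import pickle
from h import *
w=pickle.load(open('w3.pkl','rb'))
q=lambda u,v,z: pt(w,(u+.5)/1.42-.5,(v+.5)/1.42-.5,z)[:2].round(1)
print('tin',q(391,80,35),'dish',q(391,88,7),'card far edge',q(316,379,38),q(410,379,38))"
```

```text
tin [ 672.6 -121.8] dish [ 672.3 -121.7] card far edge [506.4 -89.9] [ 510.5 -145.1]
```

Emit:
move_arm:
  commands:
    - [[1,-0.9,-0.17,0,0,0,0],[1,-0.9,-0.17,0.3,0,0,0],[1,-0.95,-0.17,0.6,0,0,0],[1,-0.95,-0.17,0.8,0,0,0],[1,-0.9,-0.18,0.8,0,0,0],[1,0,0,0.5,0,0,0],[1,0,0,0,0,0,0],[1,0,0,0,0,0,0]]

```text
clock: 20.65
position: [447.8, -119.4, 250.8]
tcp_rot: [-0.0, 0.999, 0.038, 0.001]
force: [0.7, 0.1, -0.1]
finger_gap: 1.0
grasp_force: 0.0
```

```bash
python3 -c "
from h import *
go(446,-120,190,4.5)"
```

```text
az units -0.02 then shift units [-0.07  0.02  2.43] rows 3.0 | now [ 447.8 -119.4  250.8] phi 4.4 tilt [0.0021 0.0004] F [ 0.7  0.1 -0.1] gap 1.00 gf 0.0 t 20.6
```

Emit:
move_arm:
  commands:
    - [[1,-0.05,0.02,0.6,0,0,0],[1,0,0,0.7,0,0,0],[1,0,0,0.6,0,0,0],[1,0,0,0.4,0,0,0],[1,0,0,0.13,0,0,0],[1,0,0,0,0,0,0],[1,0,0,0,0,0,0]]

```text
clock: 21.35
position: [445.4, -120.1, 190.1]
tcp_rot: [0.0, 0.999, 0.038, 0.001]
force: [-0.1, -0.2, 0.1]
finger_gap: 0.999
grasp_force: 0.0
```

Emit:
move_arm:
  commands:
    - [[0.4,0,0,0,0,0,0],[0.4,0,0,0,0,0,0],[0.4,0,0,0,0,0,0],[0.4,0,0,0,0,0,0],[0.4,0,0,0,0,0,0],[0.4,0,0,0,0,0,0],[0.4,0,0,0,0,0,0],[0.4,0,0,0,0,0,0]]
  squeeze: 30

```text
clock: 22.15
position: [444.8, -120.1, 189.6]
tcp_rot: [0.0, 0.999, 0.038, 0.0]
force: [-1.4, 0.4, 4.2]
finger_gap: 0.673
grasp_force: 30.0
```

Emit:
move_arm:
  commands:
    - [[0.4,0,0,-0.2,0,0,0],[0.4,0,0,-0.5,0,0,0],[0.4,0,0,-0.7,0,0,0],[0.4,0,0,-0.8,0,0,0.57],[0.4,0,0,-0.8,0,0,0.57],[0.4,0,0,-0.7,0,0,0.57],[0.4,0,0,-0.4,0,0,0.56],[0.4,0.05,-0.5,0,0,0,0],[0.4,0.08,-0.8,0,0,0,0],[0.4,0.08,-1,0,0,0,0]]

```text
clock: 23.15
position: [458.9, -63.6, 291.8]
tcp_rot: [0.0, 0.997, -0.081, -0.0]
force: [0.8, 0.3, -2.6]
finger_gap: 0.674
grasp_force: 30.0
```

Emit:
move_arm:
  commands:
    - [[0.4,0.1,-1,0,0,0,0],[0.4,0.1,-1,0,0,0,0],[0.4,0.1,-1,0,0,0,0],[0.4,0.1,-1,0,0,0,0],[0.4,0.1,-1,0,0,0,0],[0.4,0.1,-1,0,0,0,0],[0.4,0.1,-1,0,0,0,0],[0.4,0.1,-1,0,0,0,0],[0.4,0.1,-1,0,0,0,0],[0.4,0.1,-1,0,0,0,0]]

```text
clock: 24.15
position: [523.4, 180.5, 291.4]
tcp_rot: [-0.0, 0.997, -0.079, -0.001]
force: [0.5, -1.2, -2.6]
finger_gap: 0.673
grasp_force: 30.0
```

Emit:
move_arm:
  commands:
    - [[0.4,0.1,-1,0,0,0,0],[0.4,0.1,-1,0,0,0,0],[0.4,0.1,-1,0,0,0,0],[0.4,0.1,-1,0,0,0,0],[0.4,0.05,-0.8,0,0,0,0],[0.4,0.05,-0.5,0,0,0,0],[0.4,0,-0.3,0,0,0,0],[0.4,0,0,0,0,0,0],[0.4,0,0,0,0,0,0]]

```text
clock: 25.05
position: [558.5, 314.3, 291.4]
tcp_rot: [0.001, 0.997, -0.08, -0.001]
force: [-0.6, 0.1, -2.4]
finger_gap: 0.674
grasp_force: 30.0
```

```bash
python3 -c "
from h import *
go(558,344,195.5,-9.2)"
```

```text
az units -0.00 then shift units [-0.21 -1.17  3.84] rows 4.0 | now [558.5 314.3 291.4] phi -9.2 tilt [-0.0011 -0.001 ] F [-0.6  0.1 -2.4] gap 0.67 gf 30.0 t 25.1
```

Emit:
move_arm:
  commands:
    - [[0.4,-0.1,-0.5,0,0,0,0],[0.4,-0.13,-0.5,0.3,0,0,0],[0.4,0,-0.17,0.6,0,0,0],[0.4,0,0,0.8,0,0,0],[0.4,0,0,0.7,0,0,0],[0.4,0,0,0.6,0,0,0],[0.4,0,0,0.4,0,0,0],[0.4,0,0,0.25,0,0,0],[0.4,0,0,0.13,0,0,0],[0.4,0,0,0,0,0,0]]

```text
clock: 26.05
position: [558.1, 344.4, 197.4]
tcp_rot: [-0.0, 0.997, -0.081, 0.0]
force: [0.2, 0.1, -2.2]
finger_gap: 0.673
grasp_force: 30.0
```

```bash
python3 -c "
from h import *
go(558,344,195,-9.2)
f=optics.grab_frame('scene');save('pics/s3.png',f['frame'][165:295,340:475],4.5)"
```

```text
az units -0.01 then shift units [-0.    0.02  0.1 ] rows 1.0 | now [558.1 344.4 197.4] phi -9.3 tilt [0. 0.] F [ 0.2  0.1 -2.2] gap 0.67 gf 30.0 t 26.1
```

View pics/s3.png

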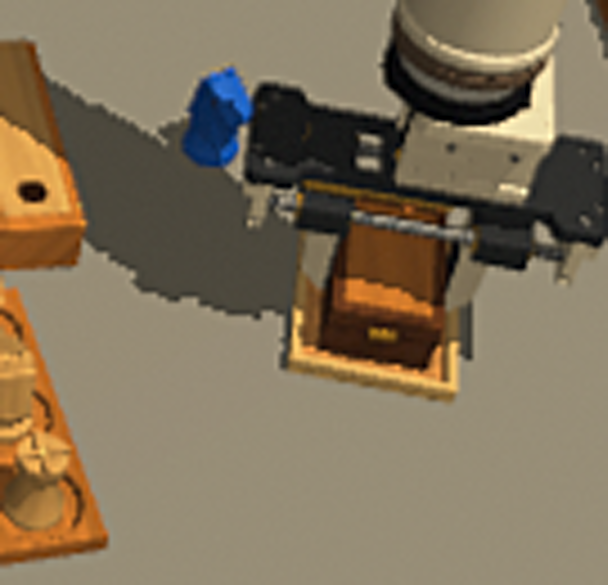

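The card box is inside the tray walls at about (385,320). I'll lower it and release.

Emit:
move_arm:
  commands:
    - [[0.4,0,0,0.06,0,0,0],[0.4,0,0,0.04,0,0,0],[0.4,0,0,0,0,0,0],[0.75,0,0,0,0,0,0],[0.85,0,0,0,0,0,0],[1,0,0,0,0,0,0],[1,0,0,0,0,0,0],[1,0,0,0,0,0,0],[1,0,0,-0.5,0,0,0],[1,0,0,-1,0,0,0]]

```text
clock: 27.1
position: [557.1, 343.8, 231.4]
tcp_rot: [0.001, 0.997, -0.081, -0.002]
force: [-0.2, 0.3, -0.0]
finger_gap: 0.996
grasp_force: 0.0
```

Emit:
move_arm:
  commands:
    - [[1,0,0,-1,0,0,0],[1,0,0,-1,0,0,-0.8],[1,0,0,-1,0,0,-0.8],[1,0,0,-0.5,0,0,-0.8],[1,0,0.5,0,0,0,-0.88],[1,0,1,0,0,0,0],[1,0,1,0,0,0,0],[1,0,1,0,0,0,0],[1,0,0,0,0,0,0],[1,0,0,0,0,0,0]]

```text
clock: 28.1
position: [573.0, 257.8, 320.9]
tcp_rot: [-0.0, 0.996, 0.09, 0.0]
force: [-0.9, 1.3, -1.0]
finger_gap: 1.0
grasp_force: 0.0
```

```bash
python3 -c "
from h import *
go(470,130,189.5,10.5)
w=wrist('w4')"
```

```text
az units -0.03 then shift units [-4.98  4.27  5.25] rows 6.0 | now [573.  257.8 320.9] phi 10.3 tilt [0.0009 0.0004] F [-0.9  1.3 -1. ] gap 1.00 gf 0.0 t 28.1
```

View pics/w4.png

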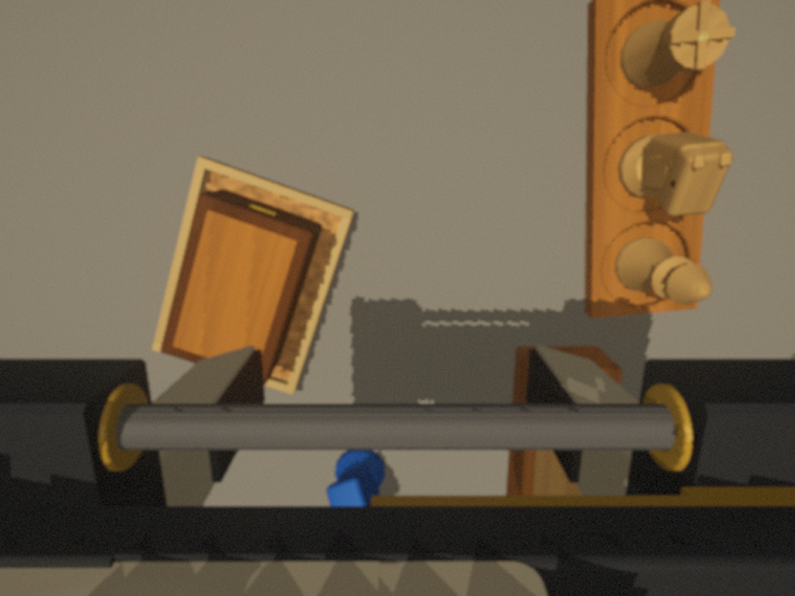

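The w4 picture shows the card box resting in its tray at (245,275) and the knight upright in its well at (650,170). Now the domino box.

Emit:
move_arm:
  commands:
    - [[1,-0.9,0.8,0,0,0,0],[1,-0.9,0.8,0,0,0,0],[1,-0.9,0.8,0,0,0,0],[1,-0.9,0.8,0.3,0,0,0],[1,-0.9,0.7,0.6,0,0,0],[1,-0.48,0.37,0.8,0,0,0],[1,0,0,0.8,0,0,0],[1,0,0,0.5,0,0,0],[1,0,0,0,0,0,0],[1,0,0,0,0,0,0]]

```text
clock: 29.15
position: [469.9, 132.0, 245.3]
tcp_rot: [-0.0, 0.996, 0.092, 0.0]
force: [1.1, -0.0, 0.6]
finger_gap: 0.997
grasp_force: 0.0
```

```bash
python3 -c "
from h import *
go(470,130,190,10.5)"
```

```text
az units 0.00 then shift units [-0.01  0.08  2.21] rows 3.0 | now [469.9 132.  245.3] phi 10.5 tilt [0.0004 0.0008] F [ 1.1 -0.   0.6] gap 1.00 gf 0.0 t 29.1
```

Emit:
move_arm:
  commands:
    - [[1,0,0.06,0.6,0,0,0],[1,0,0,0.7,0,0,0],[1,0,0,0.5,0,0,0],[1,0,0,0.3,0,0,0],[1,0,0,0.11,0,0,0],[1,0,0,0,0,0,0],[1,0,0,0,0,0,0]]

```text
clock: 29.85
position: [470.1, 129.5, 190.2]
tcp_rot: [-0.0, 0.996, 0.091, 0.0]
force: [1.0, -0.2, -0.5]
finger_gap: 1.002
grasp_force: 0.0
```

Emit:
move_arm:
  commands:
    - [[0.3,0,0,0,0,0,0],[0.3,0,0,0,0,0,0],[0.3,0,0,0,0,0,0],[0.3,0,0,0,0,0,0],[0.3,0,0,0,0,0,0],[0.3,0,0,0,0,0,0],[0.3,0,0,0,0,0,0],[0.3,0,0,0,0,0,0],[0.3,0,0,0,0,0,0]]
  squeeze: 45

```text
clock: 30.75
position: [469.8, 129.6, 189.8]
tcp_rot: [-0.0, 0.996, 0.091, 0.0]
force: [-0.7, 1.9, 2.4]
finger_gap: 0.585
grasp_force: 45.0
```

```bash
python3 -c "
from h import *
go(569,-353,300,11.2)"
```

```text
az units -0.13 then shift units [ 0.14 19.71 -4.41] rows 20.0 | now [469.8 129.6 189.8] phi 10.4 tilt [0.0002 0.0004] F [-0.7  1.9  2.4] gap 0.58 gf 45.0 t 30.8
```

Emit:
move_arm:
  commands:
    - [[0.3,0,0,-0.2,0,0,0],[0.3,0,0,-0.5,0,0,0],[0.3,0,0,-0.8,0,0,0],[0.3,0,0,-0.8,0,0,0],[0.3,0,0,-0.8,0,0,0],[0.3,0,0,-0.6,0,0,-0.13],[0.3,0,0.4,-0.3,0,0,0],[0.3,0,0.8,0,0,0,0],[0.3,0,1,0,0,0,0],[0.3,0,1,0,0,0,0]]

```text
clock: 31.75
position: [485.1, 49.0, 289.8]
tcp_rot: [0.0, 0.995, 0.097, -0.0]
force: [0.7, -0.4, -3.7]
finger_gap: 0.587
grasp_force: 45.0
```

Emit:
move_arm:
  commands:
    - [[0.3,0,1,0,0,0,0],[0.3,0,1,0,0,0,0],[0.3,0,1,0,0,0,0],[0.3,0,1,0,0,0,0],[0.3,0,1,0,0,0,0],[0.3,0,1,0,0,0,0],[0.3,0,1,0,0,0,0],[0.3,0,1,0,0,0,0],[0.3,0,1,0,0,0,0],[0.3,0,1,0,0,0,0]]

```text
clock: 32.75
position: [533.0, -196.6, 289.4]
tcp_rot: [-0.0, 0.995, 0.097, -0.001]
force: [-0.0, 0.2, -3.4]
finger_gap: 0.586
grasp_force: 45.0
```

Emit:
move_arm:
  commands:
    - [[0.3,0,1,0,0,0,0],[0.3,0,1,0,0,0,0],[0.3,0,1,0,0,0,0],[0.3,0,1,0,0,0,0],[0.3,0,1,0,0,0,0],[0.3,0,0.8,0,0,0,0],[0.3,0.14,0.5,0,0,0,0],[0.3,0,0.2,0,0,0,0],[0.3,0,0,0,0,0,0],[0.3,0,0,0,0,0,0]]

```text
clock: 33.75
position: [568.3, -352.5, 289.3]
tcp_rot: [-0.001, 0.995, 0.098, -0.001]
force: [0.6, 0.1, -3.9]
finger_gap: 0.588
grasp_force: 45.0
```

```bash
python3 -c "
from h import *
go(569,-353,195.5,11.2)"
```

```text
az units 0.00 then shift units [0.02 0.03 3.75] rows 4.0 | now [ 568.3 -352.5  289.3] phi 11.2 tilt [-0.0012  0.0012] F [ 0.6  0.1 -3.9] gap 0.59 gf 45.0 t 33.8
```

Emit:
move_arm:
  commands:
    - [[0.3,0.02,0.03,0.4,0,0,0],[0.3,0,0,0.7,0,0,0],[0.3,0,0,0.8,0,0,0],[0.3,0,0,0.7,0,0,0],[0.3,0,0,0.5,0,0,0],[0.3,0,0,0.3,0,0,0],[0.3,0,0,0.2,0,0,0],[0.3,0,0,0.1,0,0,0],[0.3,0,0,0,0,0,0]]

```text
clock: 34.65
position: [569.7, -353.9, 197.4]
tcp_rot: [0.0, 0.995, 0.098, 0.0]
force: [0.3, 0.3, -3.3]
finger_gap: 0.587
grasp_force: 45.0
```

```bash
python3 -c "
from h import *
go(569,-353,195,11.2)
f=optics.grab_frame('scene');save('pics/s4.png',f['frame'][155:285,110:245],4.5)"
```

```text
az units -0.00 then shift units [-0.02 -0.04  0.1 ] rows 1.0 | now [ 569.7 -353.9  197.4] phi 11.2 tilt [ 0.0004 -0.0002] F [ 0.3  0.3 -3.3] gap 0.59 gf 45.0 t 34.6
```

View pics/s4.png

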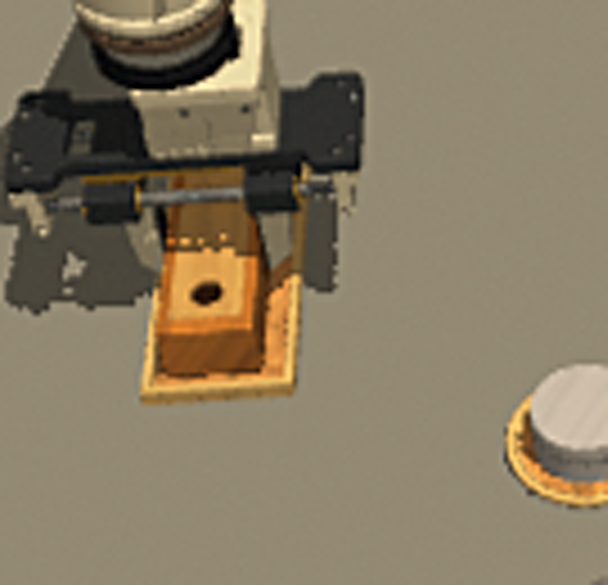

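The domino box is inside the tray but about 5 mm toward the left wall: its front bottom corners are at (160,372) and (262,372), and the inner walls are near (152) and (293). I'll nudge it right, lower it and release.

Emit:
move_arm:
  commands:
    - [[0.3,0,-0.1,0,0,0,0],[0.3,0,-0.06,0,0,0,0],[0.3,0,0,0.06,0,0,0],[0.3,0,0,0.04,0,0,0],[0.3,0,0,0,0,0,0],[0.3,0,0,0,0,0,0]]

```text
clock: 35.3
position: [568.8, -349.9, 194.9]
tcp_rot: [0.0, 0.995, 0.098, 0.0]
force: [-1.1, -0.0, -1.8]
finger_gap: 0.584
grasp_force: 45.0
```

Emit:
move_arm:
  commands:
    - [[0.7,0,0,0,0,0,0],[0.8,0,0,0,0,0,0],[1,0,0,0,0,0,0],[1,0,0,0,0,0,0],[1,0,0,0,0,0,0],[1,0,0,-0.5,0,0,0],[1,0,0,-1,0,0,0],[1,0,0,-1,0,0,0],[1,0,0,-1,0,0,0],[1,0,0,-1,0,0,0]]

```text
clock: 36.3
position: [568.8, -349.8, 309.3]
tcp_rot: [0.0, 0.995, 0.098, 0.0]
force: [0.8, -0.4, -1.1]
finger_gap: 0.999
grasp_force: 0.0
```

Emit:
move_arm:
  commands:
    - [[1,-0.8,0,-1,0,0,0],[1,-1,0,-1,0,0,0],[1,-1,0,-0.5,0,0,0],[1,-1,0,0,0,0,0],[1,-0.5,0,0,0,0,0],[1,0,0,0,0,0,0],[1,0,0,0,0,0,0]]

```text
clock: 37.0
position: [463.9, -370.5, 369.9]
tcp_rot: [-0.0, 0.995, 0.098, 0.0]
force: [0.3, 0.5, 0.1]
finger_gap: 0.999
grasp_force: 0.0
```

```bash
python3 -c "
from h import *
go(569,-353,300,11.2)
f=optics.grab_frame('scene');save('pics/s5.png',f['frame'][130:330,130:460],2.4)"
```

```text
az units 0.00 then shift units [4.26 0.13 2.8 ] rows 5.0 | now [ 463.9 -370.5  369.9] phi 11.2 tilt [0.001  0.0002] F [0.3 0.5 0.1] gap 1.00 gf 0.0 t 37.0
```

View pics/s5.png

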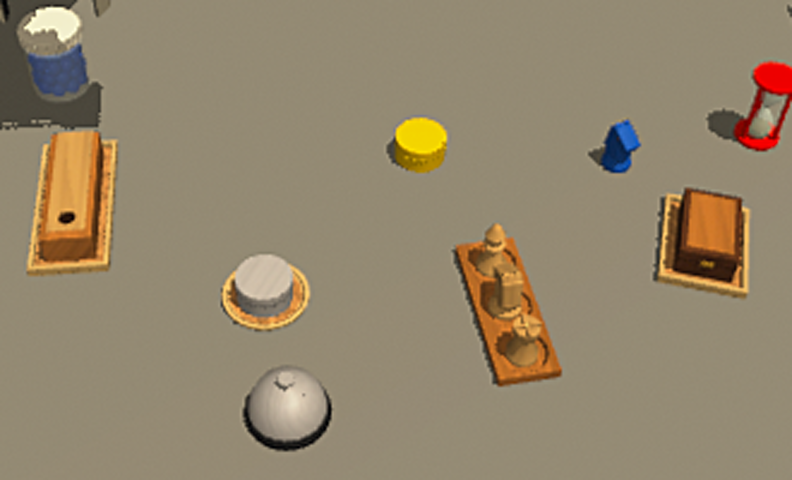

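All four things are in their places: domino box (70,200), tin (265,285), knight (508,290) and card box (710,235). The bystanders haven't moved, so I'm handing in.

```bash
python3 -c "
from h import *
print(order.hand_in())"
```

```text
the job is handed in; nothing more can be done
None
```

I put the knight, dice tin, card box and domino box in their own places and handed the job in at about 37 s; the final picture showed nothing toppled and the bystanders unmoved, but the hand-in returned no verdict.

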